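Point out the unbalanced tube in the centrifuge

TASK

This centrifuge has been loaded out of balance: one tube in the rotor has no tube directly opposite it. Show me: come down from above and point at that lone tube, the fingertips about two centimetres above the middle of its cap, and stay there two full seconds; then rise, and in the same way point for two seconds at the empty place directly opposite it, where the balancing tube must go. Touch and lift nothing, dip over no other place in the rotor, and finish with the hand drawn well away above the machine (20 cm or more).

Things in the scene. Friction and masses are not known exactly. Their poses are not given: they have to be found in the camera images.
- centrifuge: bench-top centrifuge, an off-white box 300 x 300 mm with a grey top deck 200 mm above the bench; fixed. Origin: centre of its underside, on the bench. Its control front looks to its own -y. A round bowl 230 mm across is open in the middle of the deck and holds the rotor. The lid, 280 mm wide, stands open on its +y edge, leaning back 40 degrees from upright and reaching 410 mm above the bench; it does not move
- rotor: dark grey metal rotor in the bowl, not turning: a hub of 60 mm with eight upright round sleeves (25 mm outside, 20 mm bore, mouths 180 mm above the bench, 20 mm below the deck) every 45 degrees on a circle of 72 mm radius about the hub. Five hold tubes, three are empty. Origin on the rotor's axis 100 mm above the bench, z up; the lone tube lies along its +x, the empty place opposite along its -x. It stands at any angle
- tube_lone_cap (a point): the lone tube, the only one facing an empty place: top centre of its white cap. The tube is upright, 16 mm thick and 100 mm long with a cap 19 mm across, loose in its sleeve; the cap top is 205 mm above the bench and 25 mm above the sleeve's mouth. Same make as all the other tubes
- tube_lone: the same lone tube, origin at the middle of its foot
- place_opposite (a point): centre of the mouth of the empty sleeve directly opposite the lone tube, 180 mm above the bench, 20 mm below the deck
- place_c1 (a point): mouth of another empty sleeve (45 degrees from the lone tube, facing place_c2)
- place_c2 (a point): mouth of another empty sleeve (facing place_c1)
- rack: white tube rack, 110 x 50 x 50 mm, four holes, beside the front of the centrifuge; fixed, leave alone. Origin under its centre
- spare_tube: a tube of the same kind standing in the rack, its foot 10 mm and its cap top 110 mm above the bench; leave alone. Origin at its foot
- bottle: capped white bottle, 54 mm across, 130 mm tall; leave alone. Origin at its foot
- beaker: open glass, 60 mm across, 80 mm tall; leave alone. Origin at its foot
- tube_a1_cap (a point): cap top centre of a paired tube of the same kind (partner straight across the rotor: tube_a2); leave alone
- tube_a1: the same tube, origin at its foot
- tube_a2_cap (a point): cap top centre of a paired tube of the same kind (partner straight across the rotor: tube_a1); leave alone
- tube_a2: the same tube, origin at its foot
- tube_b1_cap (a point): cap top centre of a paired tube of the same kind (partner straight across the rotor: tube_b2); leave alone
- tube_b1: the same tube, origin at its foot
- tube_b2_cap (a point): cap top centre of a paired tube of the same kind (partner straight across the rotor: tube_b1); leave alone
- tube_b2: the same tube, origin at its foot
There are look-alikes about, which are no part of the job. What is shaped like the tube_lone but green or pink is not meant.

How it is judged:
By the outcome, as a careful person would: the job done as asked, in the order asked, and still so for the second after the job is handed in, with the robot touching nothing.
It also fails if it takes over 48 s, if anything falls off the work surface, if the arm or the gripper's body presses on something with over 40 N, if the wrist force passes 120 N, or if a joint passes its speed limit or range.

ROBOT

A 6-joint arm with a two-finger parallel gripper is mounted at the origin on the work surface. World frame = base frame: x ahead of the robot, y to its left, z up, the work surface at z = 0. Lengths are in m, angles in rad, forces in N, time in s.
With the tool pointing down it reaches from about 0.25 to 0.725 m from the base axis. Payload 9.7 kg.
Tool frame: the origin (TCP) lies at the very end of the fingers, on their centre line; the grasp point (between the pads) lies 19 mm behind it (r.grasp_offset is the distance from the TCP to the grasp point, in m); z points along the fingers, y is the direction in which the jaws open and shut (so a half turn about z gives the same grasp; the last joint's range is limited). The gripper opens to 85 mm and grips with 20 to 120 N. Pads are 22 mm wide; open, the fingers measure 114 mm over their backs; the gripper's body (76 mm by 85 mm) begins 54 mm behind the grasp point. The pads swing forward as they close: fully open they stand 13 mm farther back than shut.
Start: joints at [1.264, 0.087, 0.176, 1.66, 0, 1.571], TCP at [0.166, 0.524, 0.231] pointing down, gripper open.
Joint ranges: [-3.13, 3.13], [-0.85, 1.81], [-1.15, 1.24], [-2.2, 2.28], [-1.44, 1.52], [-3.14, 3.14]. Speed limits (rad/s): [2.22, 2.22, 2.57, 3.14, 3.14, 3.14].

INTERFACE

Orientations are given as a unit quaternion [x, y, z, w].
In Python, from station import readout, imaging, order, look_for, cut_out, r gives the robot as it stands.
- The arm moves only by the shell command python3 -m inch 'ROWS' [FORCE]. ROWS is text: rows parted by semicolons, each of 7 numbers parted by spaces: the shift along the tool's x, y, z in cm, then the turn, a rotation vector about the tool's x, y, z in degrees, then the closure, from 0 (fully open) to 1 (shut). In form: tx ty tz rx ry rz jaw; .... A call has 1 to 12 rows; each row is the pose to reach, as a shift and turn from the pose measured when the call began, along the tool's axes at that moment; what a row does not reach only later rows make up. A row lasts 1/10 s, in which the tool goes at most 50 mm and 8.59 degrees, less where a joint would pass 70% of its speed; a pose out of reach is approached as far as the arm can. A call with a gripper value outside its range is refused whole. The fingers move at their own pace and stop on an object; FORCE is the grip in N (left out, the last holds). Time passes only in rows, so rows that repeat a pose let the fingers close. It gives the time, the measured TCP pose, the force and the opening at its end, in the units of the state.
- readout.get_obs(): the state, without advancing time (a new reading comes with each control period).
- imaging.camera(name): name is "scene" or "top"; returns a dict with "img" (420x560x3 uint8, blue, green, red), "vertical_fov" (degrees; the focal length in pixels is half the picture's height over the tangent of half this angle, whatever the lens; pixels are square), "cx", "cy" (the principal point, pixels), "position" and "rotation" of the camera in the world. Camera axes: x right, y up, looking along -z (the intrinsics and any distortion apply to the point x, -y, -z); pixel columns grow to the right and rows downward; lengths in m; the calibration is good to about 2 mm. A picture is of the moment at which its call begins. There is no depth.
- order.sign_off(): hands the job in, once; it reports no verdict.
Trained networks look in a picture, given as the dict that the camera call returned (one of the last four; its "shot" number tells which), for a name from the list of things; names that differ only in an ending like _2 or _b are one class to them, and where a whole thing is asked for, a point or a joint stands for the part that bears it (a point fixed in the world has none). Each returns a list of dicts, best first, with "confidence" (0 to 1); they miss things now and then, are a little off and sometimes report something else, mostly with a low value. They report only what shows in the picture. A call takes as long as a camera call. They do not tell look-alikes from the thing itself.
- look_for(picture, label): "xy" ([column, row] in pixels, amid what is visible of it).
- cut_out(picture, label): "pixels" (420x560 bool, what is visible of it) and "xy" ([column, row] in pixels, amid what is visible of it).
The state is a dict: "time_s": time; "joint_pos": joint angles; "dq": joint speeds; "tau": joint torques, N m; "tool_pos": TCP position; "tcp_rot": TCP orientation; "wrist_force": force on the tool from outside, world axes, zero at the start; "moment": the same for the moment, N m; "grip_width": finger opening in m.
Only numpy, scipy, OpenCV 4.12 (cv2) and the standard library are available. Lean on these libraries where they do the work, as an engineer would, in place of code of your own. Each camera call takes 0.05 s, during which the arm holds its last target. There are 200 camera calls.

## Working session

There is one attempt and no reset: what is moved stays moved. The work goes in short steps, Python scripts to look and compute and a shell command to move; the robot and the scene stay as the last step left them, time stands still between calls to the robot, and variables do not carry over. Pictures are saved under pics/ and viewed, about 8 in all and at most 12, crops included, and the job is handed in when it is done.

```bash
ls; mkdir -p pics; python3 - <<'E'
from station import readout, imaging, look_for, r
import cv2
o=readout.get_obs();print({k:o[k] for k in('time_s','tool_pos','tcp_rot','grip_width')})
for n in("scene","top"):
    c=imaging.camera(n);cv2.imwrite(f"pics/{n}0.png",c["img"])
    print(n,{k:v for k,v in c.items() if k!="img"})
    for l in("tube_lone_cap","tube_lone","place_opposite","rotor","spare_tube"):
        print(l,[(d["xy"],round(d["confidence"],2)) for d in look_for(c,l)])
E
```

```text
pics
{'time_s': 0.0, 'tool_pos': array([0.16604731, 0.52408216, 0.2306053 ]), 'tcp_rot': array([ 1.52815102e-01,  9.88254575e-01, -6.58434618e-04, -8.33185518e-05]), 'grip_width': 0.0852995735035195}
scene {'vertical_fov': 44.289296717938136, 'cx': 284.00441209585927, 'cy': 206.8558667999943, 'position': array([ 1.26461355, -0.38109097,  0.64320071]), 'rotation': array([0.39961443, 0.25900713, 0.48908206, 0.73076833]), 'shot': 1}
tube_lone_cap [([399.9, 304.1], 0.97), ([428.6, 292.8], 0.84), ([346.1, 174.4], 0.47)]
tube_lone [([430.5, 288.9], 0.96), ([403.1, 300.4], 0.83), ([346.9, 174.6], 0.63)]
place_opposite [([363.7, 173.8], 0.59), ([332.4, 147.2], 0.32)]
rotor [([362.9, 173.0], 0.6)]
spare_tube [([233.3, 221.7], 0.55)]
top {'vertical_fov': 50.78949074398409, 'cx': 277.8943945573893, 'cy': 206.3434987592723, 'position': array([ 0.39016833, -0.08045564,  1.09648206]), 'rotation': array([ 0.07432239, -0.07178036, -0.6781931 ,  0.72758359]), 'shot': 2}
tube_lone_cap [([230.1, 226.1], 0.38)]
tube_lone [([216.0, 138.8], 0.66), ([229.4, 203.2], 0.54)]
place_opposite [([199.4, 225.1], 0.81), ([164.4, 209.0], 0.7), ([213.4, 248.8], 0.24)]
rotor [([199.3, 224.8], 0.71)]
spare_tube [([311.7, 259.3], 0.38)]
```

View pics/top0.png

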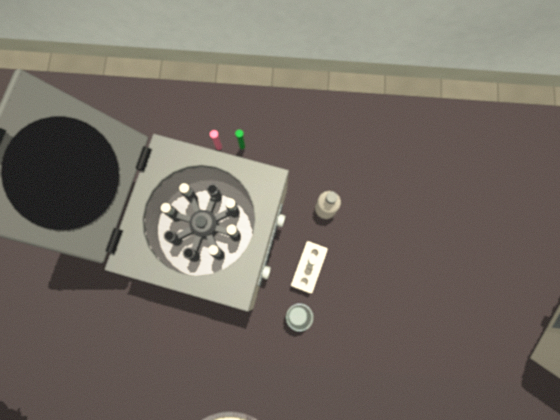

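View pics/scene0.png

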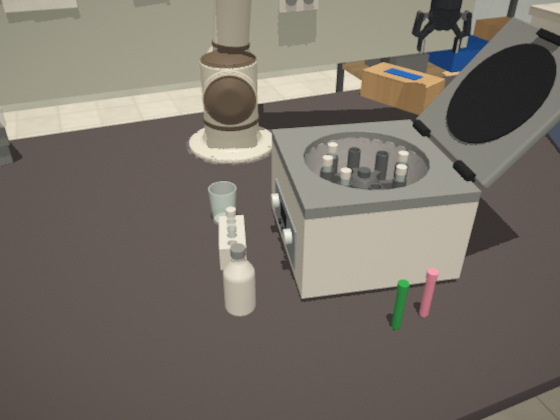

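The top view shows the hub at (203,222) with tubes at about (184,188), (166,209), (231,206), (233,230) and (214,251). The empty places are about (213,190), (173,237) and (193,254). (184,188)–(214,251) and (166,209)–(233,230) are pairs. (231,206) faces the empty place at (173,237), so it is the lone tube. The green and pink look-alikes stand on the bench. Next I'll confirm this in an enlarged crop and fit the rotor model.

```bash
cat > h.py <<'E'
import numpy as np
from scipy.spatial.transform import Rotation as R
def f(c): return 210/np.tan(np.radians(c["vertical_fov"])/2)
def back(c,uv,z):
    d=R.from_quat(c["rotation"]).apply([(uv[0]-c["cx"])/f(c),-(uv[1]-c["cy"])/f(c),-1])
    return c["position"]+d*(z-c["position"][2])/d[2]
def proj(c,p):
    q=R.from_quat(c["rotation"]).inv().apply(np.asarray(p)-c["position"])
    return np.c_[c["cx"]-f(c)*q[:,0]/q[:,2],c["cy"]+f(c)*q[:,1]/q[:,2]]
E
python3 - <<'E'
from station import imaging
import cv2,numpy as np
from scipy.optimize import least_squares
from h import *
c=imaging.camera("top");s=imaging.camera("scene")
# white cap centroids around guesses
g=c["img"].min(2).astype(float)
caps={180:None}
def cen(u,v,w=5):
    for _ in range(5):
        y,x=np.mgrid[round(v)-w:round(v)+w+1,round(u)-w:round(u)+w+1]
        k=np.clip(g[y,x]-150,0,None); 
        u,v=(k*x).sum()/k.sum(),(k*y).sum()/k.sum()
    return u,v
G={0:(231,205),45*3:(184,188)}
# order by image angle ccw (seen from above): lone, c1, a, b, opp, c2, a', b'
pts={0:(231,204),2:(184,188),3:(166,208),6:(214,251),7:(233,230)}
obs={k:pts[k] for k in pts}
def model(p):
    return np.array([[p[0]+.072*np.cos(p[2]+k*np.pi/4),p[1]+.072*np.sin(p[2]+k*np.pi/4),.205 if k in pts else .18] for k in range(8)])
K=list(pts)
h=back(c,(203,222),.19); l=back(c,obs[0],.205)
p0=[h[0],h[1],np.arctan2(l[1]-h[1],l[0]-h[0])]
fit=least_squares(lambda p:(proj(c,model(p))[K]-np.array([obs[k] for k in K])).ravel(),p0,loss="soft_l1")
print(p0,fit.x); print(fit.fun.reshape(-1,2).round(1))
m=model(fit.x);print(m.round(4))
a=cv2.resize(c["img"][160:280,135:265],None,fx=6,fy=6,interpolation=cv2.INTER_CUBIC)[:, :]
for i,(u,v) in enumerate(proj(c,m)):
    q=(int((u+.5-135)*6),int((v+.5-160)*6));cv2.drawMarker(a,q,(0,0,255),0,10);cv2.putText(a,str(i),(q[0]+6,q[1]-4),0,.5,(255,0,0),1)
cv2.imwrite("pics/tcrop.png",cv2.resize(a,(650,600)))
b=cv2.resize(s["img"][120:220,290:440],None,fx=5,fy=5,interpolation=cv2.INTER_CUBIC)
for i,(u,v) in enumerate(proj(s,m)):
    q=(int((u+.5-290)*5),int((v+.5-120)*5));cv2.drawMarker(b,q,(0,0,255),0,10);cv2.putText(b,str(i),(q[0]+6,q[1]-4),0,.5,(255,0,0),1)
cv2.imwrite("pics/scrop.png",b)
E
```

```text
[np.float64(0.5361676382817534), np.float64(0.08239824063029176), np.float64(-0.963840681787867)] [ 0.53919302  0.08832127 -1.03585084]
[[-0.1 -0.3]
 [ 0.6  0.5]
 [ 0.2  0.2]
 [-0.1 -0.5]
 [-0.7  0.1]]
[[0.5759 0.0264 0.205 ]
 [0.6089 0.0705 0.18  ]
 [0.6011 0.125  0.205 ]
 [0.557  0.1581 0.205 ]
 [0.5025 0.1503 0.18  ]
 [0.4694 0.1062 0.18  ]
 [0.4773 0.0516 0.205 ]
 [0.5213 0.0186 0.205 ]]
```

View pics/tcrop.png

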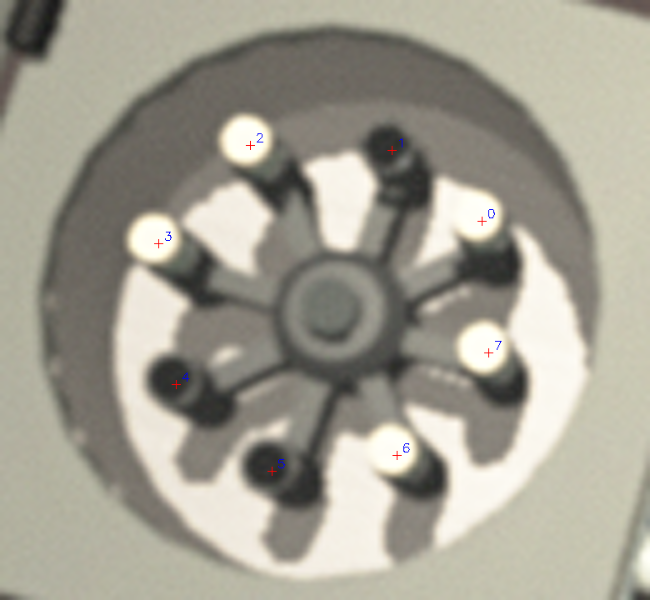

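View pics/scrop.png

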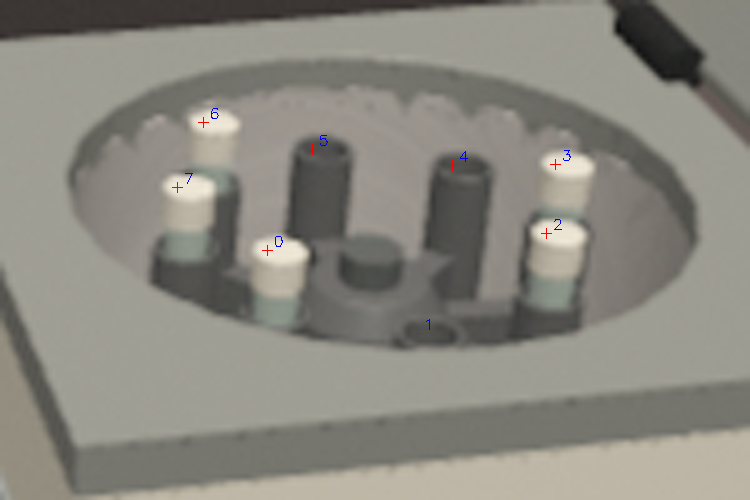

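Both crops agree: white caps at 0, 2, 3, 6 and 7, empty sleeves at 1, 4 and 5. Tube 0 is the only one facing an empty sleeve (4), while 2–6 and 3–7 are pairs. The scene view sits about 2.4 px to the right of the top-only fit, so I'll fit both views together.

```bash
cat > fit.py <<'E'
from station import imaging,readout
import numpy as np
from scipy.optimize import least_squares
from h import *
c=imaging.camera("top");s=imaging.camera("scene")
T=np.array([(479,215),(387,149),(245,141),(154,239),(174,380),(268,466),(395,449),(485,347)])/5+[135,160]-.5
S=np.array([(279,252),(431,333),(559,234),(567,165),(464,168),(324,152),(215,121),(189,187)])/5+[290,120]-.5
def model(p): return np.array([[p[0]+.072*np.cos(p[2]+k*np.pi/4),p[1]+.072*np.sin(p[2]+k*np.pi/4),.18 if k in(1,4,5) else .205] for k in range(8)])
def res(p,w=(1,1)): return np.r_[w[0]*(proj(c,model(p))-T).ravel(),w[1]*(proj(s,model(p))-S).ravel()]
for w in((1,0),(0,1),(1,1)):
    q=least_squares(res,[.539,.088,-1.036],args=(w,));e=q.fun.reshape(2,8,2)
    print(w,q.x.round(4),"rms",np.sqrt((e**2).mean((1,2))).round(2),"mean",e.mean(1).round(2))
m=model(q.x)
for n,i in(("lone",0),("opp",4)): print(n,m[i].round(4))
o=readout.get_obs();t=R.from_quat(o["tcp_rot"])
for n,i,z in(("lone",0,.225),("opp",4,.2)):
    for zz in(.45,z): print(n,zz,"tool shift cm",(100*t.inv().apply([*m[i,:2],zz]-o["tool_pos"])).round(1))
E
python3 fit.py
```

```text
(1, 0) [ 0.5411  0.0901 -1.031 ] rms [0.23 0.  ] mean [[ 0. -0.]
 [ 0.  0.]]
(0, 1) [ 0.5412  0.0922 -1.0375] rms [0.  0.2] mean [[ 0.  0.]
 [ 0. -0.]]
(1, 1) [ 0.5415  0.0911 -1.0335] rms [0.42 0.39] mean [[-0.44 -0.22]
 [-0.44  0.16]]
lone [0.5783 0.0292 0.205 ]
opp [0.5046 0.1529 0.18  ]
lone 0.45 tool shift cm [-54.3 -34.8 -21.9]
lone 0.225 tool shift cm [-54.3 -34.8   0.6]
opp 0.45 tool shift cm [-43.5 -25.2 -21.9]
opp 0.2 tool shift cm [-43.5 -25.2   3.1]
```

Fits from the two views agree to about 2 mm. I'll rise with the jaw shut, then travel at height clear of the lid.

```bash
python3 -m inch '0 0 -4 0 0 0 1;0 0 -8 0 0 0 1;0 0 -12 0 0 0 1;0 0 -16 0 0 0 1;0 0 -20 0 0 0 1;0 0 -24 0 0 0 1;0 0 -26 0 0 0 1;0 0 -26 0 0 0 1;0 0 -26 0 0 0 1;0 0 -26 0 0 0 1'
```

```text
time_s: 1.8
tool_pos: [0.1725, 0.5445, 0.4798]
tcp_rot: [0.153, 0.988, 0.019, 0.003]
wrist_force: [-0.3, -0.5, 0.4]
grip_width: 0.0002
```

```bash
cat > go.py <<'E'
import sys,numpy as np
from station import readout
from scipy.spatial.transform import Rotation as R
o=readout.get_obs();t=R.from_quat(o["tcp_rot"])
p={"lone":(.5783,.0292),"opp":(.5046,.1529)}[sys.argv[1]]
# keep heading, tool straight down
want=R.from_quat([.1528,.98825,0,0])
for z in map(float,sys.argv[2:]): print(z,"shift cm",(100*t.inv().apply([*p,z]-o["tool_pos"])).round(2),"turn deg",(t.inv()*want).as_rotvec(degrees=True).round(2))
print(o["time_s"],o["tool_pos"].round(4),o["joint_pos"].round(3))
E
python3 go.py lone .46 .44
```

```text
0.46 shift cm [-54.25 -36.91   0.57] turn deg [ 2.18 -0.    0.  ]
0.44 shift cm [-54.25 -36.99   2.57] turn deg [ 2.18 -0.    0.  ]
1.8 [0.1725 0.5445 0.4798] [1.264 0.49  1.234 2.277 0.    1.571]
```

```bash
python3 -m inch '-4 -2.7 1 2.2 0 0 1;-8 -5.5 2 2.2 0 0 1;-12 -8.2 2 2.2 0 0 1;-16 -11 2 2.2 0 0 1;-20 -13.7 2 2.2 0 0 1;-24 -16.4 2 2.2 0 0 1;-28 -19.1 2 2.2 0 0 1;-32 -21.8 2 2.2 0 0 1;-36 -24.5 2 2.2 0 0 1;-40 -27.2 2 2.2 0 0 1;-44 -30 2 2.2 0 0 1;-48 -32.7 2 2.2 0 0 1'; python3 go.py lone .44 .30
```

```text
time_s: 3.0
tool_pos: [0.5316, 0.0867, 0.4491]
tcp_rot: [0.153, 0.988, 0.0, 0.002]
wrist_force: [0.8, 1.8, 0.5]
grip_width: -0.0001
0.44 shift cm [-6.18 -4.07  0.93] turn deg [ 0.08  0.19 -0.01]
0.3 shift cm [-6.14 -4.09 14.93] turn deg [ 0.08  0.19 -0.01]
3.0 [0.5316 0.0867 0.4491] [ 0.162  0.303  0.89   2.154 -0.     0.469]
```

```bash
python3 -m inch '-3 -2 0.9 0 0 0 1;-6.2 -4.1 0.9 0 0 0 1;-6.2 -4.1 0.9 0 0 0 1;-6.2 -4.1 0.9 0 0 0 1;-6.2 -4.1 4 0 0 0 1;-6.2 -4.1 7 0 0 0 1;-6.2 -4.1 11 0 0 0 1;-6.2 -4.1 15 0 0 0 1;-6.2 -4.1 15 0 0 0 1;-6.2 -4.1 15 0 0 0 1;-6.2 -4.1 15 0 0 0 1'; python3 go.py lone .225; python3 - <<'E'
from station import imaging,readout
import cv2,numpy as np
from h import *
o=readout.get_obs();out=[]
for n,x,y in(("top",170,140),("scene",300,80)):
    c=imaging.camera(n);a=cv2.resize(c["img"][y:y+140,x:x+100],None,fx=4,fy=4,interpolation=cv2.INTER_CUBIC)
    for p,col in((o["tool_pos"],(0,0,255)),([.5783,.0292,.205],(255,0,0))):
        u,v=proj(c,np.array([p]))[0];cv2.drawMarker(a,(int((u+.5-x)*4),int((v+.5-y)*4)),col,0,14)
    out.append(a)
cv2.imwrite("pics/hov.png",np.hstack(out))
E
```

```text
time_s: 4.1
tool_pos: [0.5795, 0.0294, 0.3037]
tcp_rot: [0.153, 0.988, 0.001, 0.005]
wrist_force: [0.6, 0.3, 0.1]
grip_width: -0.0002
0.225 shift cm [ 0.18 -0.09  7.87] turn deg [0.21 0.52 0.03]
4.1 [0.5795 0.0294 0.3037] [0.051 0.195 0.44  1.806 0.    0.357]
```

View pics/hov.png

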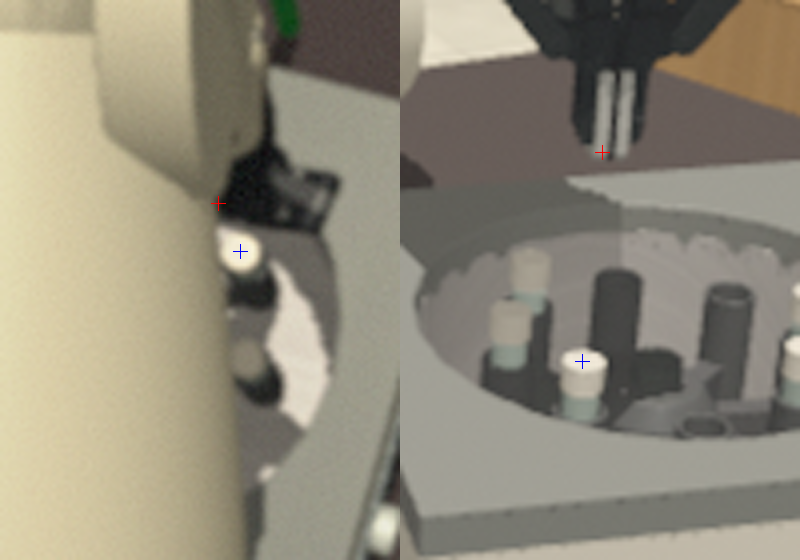

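In the scene view the shut tip sits at about (613,155) in the crop, against a projected (602,152), so that camera biases about 2.5 px to the right. I'll descend most of the way and compare tip with cap directly.

```bash
python3 -m inch '0.1 -0.1 2 0.2 0.5 0 1;0.1 -0.1 4 0.2 0.5 0 1;0.1 -0.1 6 0.2 0.5 0 1;0.1 -0.1 7 0.2 0.5 0 1;0.1 -0.1 7 0.2 0.5 0 1;0.1 -0.1 7 0.2 0.5 0 1'; python3 go.py lone .225; python3 - <<'E'
from station import imaging,readout
import cv2,numpy as np
from h import *
o=readout.get_obs();out=[]
for n,x,y in(("top",190,170),("scene",320,110)):
    c=imaging.camera(n);a=cv2.resize(c["img"][y:y+90,x:x+65],None,fx=6,fy=6,interpolation=cv2.INTER_CUBIC)
    for p,col in((o["tool_pos"],(0,0,255)),([.5783,.0292,.205],(255,0,0))):
        u,v=proj(c,np.array([p]))[0];cv2.drawMarker(a,(int((u+.5-x)*6),int((v+.5-y)*6)),col,0,14)
    out.append(a)
cv2.imwrite("pics/hov2.png",np.hstack(out))
E
```

```text
time_s: 4.8
tool_pos: [0.5797, 0.0286, 0.2342]
tcp_rot: [0.153, 0.988, 0.0, 0.001]
wrist_force: [-0.2, -0.7, 0.5]
grip_width: -0.0
0.225 shift cm [0.15 0.01 0.92] turn deg [0.03 0.07 0.01]
4.8 [0.5797 0.0286 0.2342] [0.049 0.161 0.264 1.672 0.    0.356]
```

View pics/hov2.png

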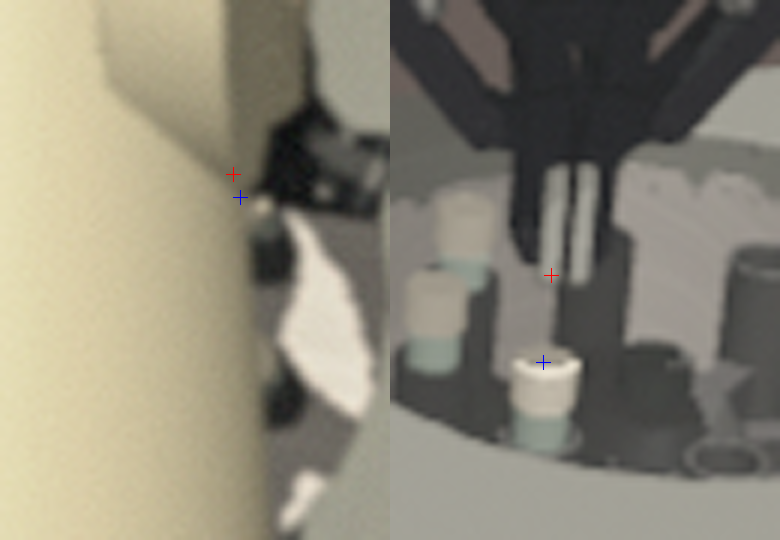

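Allowing for the near face of the 22 mm pads, the tip lies within about 2 mm of the cap's axis (cap at crop (546,362), tip centre about 560,280). I'll go down the last 9 mm and hold.

```bash
python3 -m inch '0.2 -0.1 0.5 0 0 0 1;0.2 -0.1 0.9 0 0 0 1;0.2 -0.1 0.9 0 0 0 1;0.2 -0.1 0.9 0 0 0 1;0.2 -0.1 0.9 0 0 0 1;0.2 -0.1 0.9 0 0 0 1;0.2 -0.1 0.9 0 0 0 1;0.2 -0.1 0.9 0 0 0 1;0.2 -0.1 0.9 0 0 0 1;0.2 -0.1 0.9 0 0 0 1;0.2 -0.1 0.9 0 0 0 1;0.2 -0.1 0.9 0 0 0 1'; for i in 1 2; do python3 -m inch '0 0 0 0 0 0 1;0 0 0 0 0 0 1;0 0 0 0 0 0 1;0 0 0 0 0 0 1;0 0 0 0 0 0 1;0 0 0 0 0 0 1;0 0 0 0 0 0 1;0 0 0 0 0 0 1;0 0 0 0 0 0 1;0 0 0 0 0 0 1;0 0 0 0 0 0 1;0 0 0 0 0 0 1'; done; python3 go.py lone .225; python3 go.py opp .40 .20
```

```text
time_s: 6.1
tool_pos: [0.5776, 0.0283, 0.2253]
tcp_rot: [0.153, 0.988, 0.0, 0.001]
wrist_force: [0.7, 0.6, -0.2]
grip_width: -0.0001
time_s: 7.3
tool_pos: [0.5776, 0.0283, 0.2253]
tcp_rot: [0.153, 0.988, 0.0, 0.001]
wrist_force: [0.5, 0.2, -0.1]
grip_width: -0.0005
time_s: 8.5
tool_pos: [0.5776, 0.0283, 0.2253]
tcp_rot: [0.153, 0.988, 0.0, 0.001]
wrist_force: [-0.2, -0.5, 0.4]
grip_width: -0.0002
0.225 shift cm [-0.04  0.11  0.03] turn deg [0.03 0.09 0.  ]
8.5 [0.5776 0.0283 0.2253] [ 0.049  0.152  0.236  1.653 -0.     0.356]
0.4 shift cm [ 10.69   9.69 -17.48] turn deg [0.03 0.09 0.  ]
0.2 shift cm [10.72  9.68  2.52] turn deg [0.03 0.09 0.  ]
8.5 [0.5776 0.0283 0.2253] [ 0.049  0.152  0.236  1.653 -0.     0.356]
```

```bash
python3 -m inch '0 0 -4 0 0 0 1;0 0 -8 0 0 0 1;0 0 -12 0 0 0 1;0 0 -16 0 0 0 1;0 0 -17.5 0 0 0 1;0 0 -17.5 0 0 0 1;3 3 -17.5 0 0 0 1;6 6 -17.5 0 0 0 1;9 8 -17.5 0 0 0 1;10.7 9.6 -17.5 0 0 0 1;10.7 9.6 -17.5 0 0 0 1;10.7 9.6 -17.5 0 0 0 1'; python3 go.py opp .30 .20
```

```text
time_s: 9.7
tool_pos: [0.5041, 0.1522, 0.3992]
tcp_rot: [0.152, 0.988, -0.0, 0.0]
wrist_force: [0.2, -0.6, 0.3]
grip_width: 0.0002
0.3 shift cm [-0.02  0.08  9.92] turn deg [-0.01  0.05  0.07]
0.2 shift cm [-1.000e-02  8.000e-02  1.992e+01] turn deg [-0.01  0.05  0.07]
9.7 [0.5041 0.1522 0.3992] [ 2.940e-01  1.750e-01  6.170e-01  2.013e+00 -1.000e-03  5.990e-01]
```

```bash
python3 -m inch '0 0 4 0 0 0 1;0 0 8 0 0 0 1;0 0 12 0 0 0 1;0 0 15 0 0 0 1;0 0 17 0 0 0 1;0 0 18.5 0 0 0 1;0 0 18.5 0 0 0 1;0 0 18.5 0 0 0 1'; python3 go.py opp .20; python3 - <<'E'
from station import imaging,readout
import cv2,numpy as np
from h import *
o=readout.get_obs()
x,y=320,80;c=imaging.camera("scene");a=cv2.resize(c["img"][y:y+110,x:x+130],None,fx=5,fy=5,interpolation=cv2.INTER_CUBIC)
for p,col in((o["tool_pos"],(0,0,255)),([.5046,.1529,.18],(255,0,0))):
    u,v=proj(c,np.array([p]))[0];cv2.drawMarker(a,(int((u+.5-x)*5),int((v+.5-y)*5)),col,0,14)
cv2.imwrite("pics/hov3.png",a)
E
```

```text
time_s: 10.5
tool_pos: [0.5044, 0.1513, 0.214]
tcp_rot: [0.153, 0.988, -0.0, 0.0]
wrist_force: [-0.0, 0.0, -0.4]
grip_width: -0.0001
0.2 shift cm [0.03 0.15 1.4 ] turn deg [-0.04  0.02  0.01]
10.5 [0.5044 0.1513 0.214 ] [ 2.920e-01  2.500e-02  7.800e-02  1.624e+00 -1.000e-03  5.980e-01]
```

View pics/hov3.png

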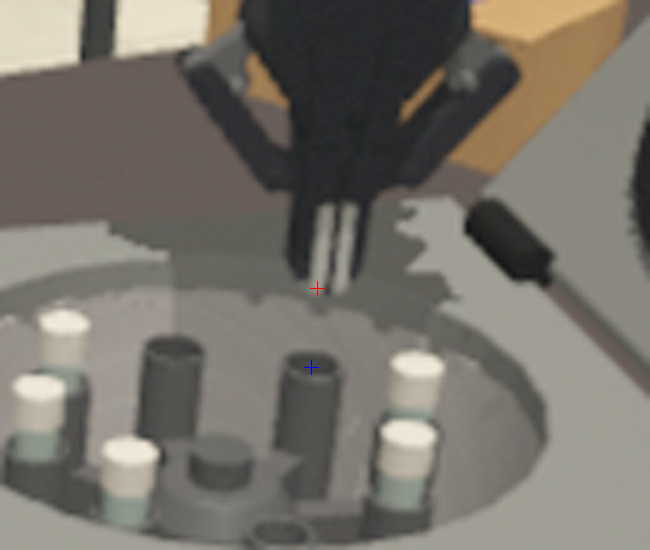

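Tip is at crop (322,293), over the empty sleeve mouth at (313,362), and it lines up as the projection predicts. I'll go down and hold.

```bash
python3 -m inch '0 0.1 0.7 0 0 0 1;0 0.1 1.4 0 0 0 1;0 0.1 1.4 0 0 0 1;0 0.1 1.4 0 0 0 1;0 0.1 1.4 0 0 0 1;0 0.1 1.4 0 0 0 1;0 0.1 1.4 0 0 0 1;0 0.1 1.4 0 0 0 1;0 0.1 1.4 0 0 0 1;0 0.1 1.4 0 0 0 1;0 0.1 1.4 0 0 0 1;0 0.1 1.4 0 0 0 1'; for i in 1 2; do python3 -m inch '0 0 0 0 0 0 1;0 0 0 0 0 0 1;0 0 0 0 0 0 1;0 0 0 0 0 0 1;0 0 0 0 0 0 1;0 0 0 0 0 0 1;0 0 0 0 0 0 1;0 0 0 0 0 0 1;0 0 0 0 0 0 1;0 0 0 0 0 0 1;0 0 0 0 0 0 1;0 0 0 0 0 0 1'; done; python3 -m inch '0 0 -4 0 0 0 1;0 0 -8 0 0 0 1;0 0 -12 0 0 0 1;0 0 -16 0 0 0 1;0 0 -20 0 0 0 1;0 0 -24 0 0 0 1;0 0 -27 0 0 0 1;0 0 -29 0 0 0 1;0 0 -29 0 0 0 1;0 0 -29 0 0 0 1;0 0 -29 0 0 0 1;0 0 -29 0 0 0 1'; python3 - <<'E'
from station import imaging,readout
import cv2,numpy as np
print(readout.get_obs()["joint_pos"].round(3))
cv2.imwrite("pics/end.png",imaging.camera("scene")["img"])
E
```

```text
time_s: 11.75
tool_pos: [0.505, 0.1525, 0.2007]
tcp_rot: [0.153, 0.988, -0.0, 0.001]
wrist_force: [-0.9, 0.2, 0.1]
grip_width: 0.0
time_s: 12.95
tool_pos: [0.505, 0.1525, 0.2007]
tcp_rot: [0.153, 0.988, -0.0, 0.001]
wrist_force: [-0.3, 0.1, 0.3]
grip_width: -0.0004
time_s: 14.15
tool_pos: [0.505, 0.1525, 0.2007]
tcp_rot: [0.153, 0.988, -0.0, 0.001]
wrist_force: [0.2, 0.5, -0.2]
grip_width: -0.0002
time_s: 15.35
tool_pos: [0.5027, 0.152, 0.4865]
tcp_rot: [0.153, 0.988, 0.0, 0.001]
wrist_force: [-1.1, -0.0, -0.7]
grip_width: -0.0001
[ 2.940e-01  3.750e-01  1.083e+00  2.277e+00 -1.000e-03  6.010e-01]
```

View pics/end.png

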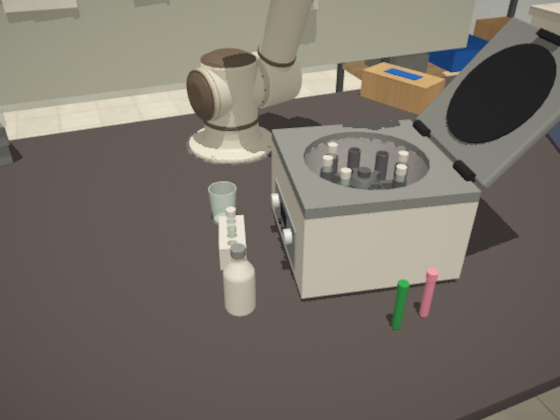

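All five tubes and the other items stand as before, and the hand is 28 cm above the deck. Joint 4 is close to its range limit, so I'll ease off 1 cm, settle and hand in.

```bash
python3 -m inch '0 0 1 0 0 0 1;0 0 1 0 0 0 1;0 0 1 0 0 0 1;0 0 1 0 0 0 1;0 0 1 0 0 0 1'; python3 -c "
from station import order;print(order.sign_off())"
```

```text
time_s: 15.9
tool_pos: [0.5028, 0.1521, 0.4771]
tcp_rot: [0.153, 0.988, 0.0, 0.001]
wrist_force: [0.4, 0.1, 0.4]
grip_width: 0.0001
the job is handed in; nothing more can be done
None
```

I pointed at the lone tube, then at the empty place opposite it, and handed the job in at 15.9 s of the 48 s allowed; the sign-off gives no verdict.

- **Lone tube:** the shut fingertips stayed more than 2.4 s at z = 0.225 m, 2 cm above its cap, about 1 mm from the measured centre.
- **Empty place opposite:** I rose to 0.40 m, crossed over, came straight down and stayed more than 2.4 s at z = 0.201 m, about 2 cm above the sleeve mouth, under 1 mm from the measured centre.
- **Finish:** the hand ended at z = 0.477 m, about 28 cm above the deck. Wrist forces read at the end of each move stayed at about 2 N or less, and the last picture showed the tubes and the other items unmoved.

**Disagreements:** the two cameras' rotor fits differed by about 2 mm. In the scene view the fingertip appeared about 2.5 px to the right of its computed position; most of that comes from seeing the near face of the fingers. The top view of both targets was mostly blocked by the arm, so the close checks used the scene camera only.

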